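# Seal the oats container left open on the pantry worktop

### The job

The container of oats, the one with the orange pour flap and orange button, was left open after filling: tip its flap fully shut with the fingertips and press its raised button all the way down so that it is airtight, then draw the hand away. Touch it gently and do not lift it, tip it or shove it along. The empty container with the green flap is left open to dry: leave it, the closed blue one and everything else on the worktop just as they stand.

Things in the scene. Friction and masses are not known exactly. Their poses are not given: they have to be found in the camera images.
- oats_bin: Container to be sealed: clear box 146 x 96 mm, white lid 154 (its x) x 104 mm (its y), lid top 170 mm above the worktop; orange flap and button, pale brown oats inside. About 0.9 kg, standing loose. Origin: centre of its underside; z up, -x its front, where the pour opening is (towards the robot at yaw 0).
- oats_bin_flap (a joint): Orange pour flap, 54 mm wide, 6 mm thick, 73 mm from hinge to free edge. Hinge line along the container's y, at x = -10 mm and 173 mm above the worktop. 0 = shut, flat on the lid's front half (upper face 176 mm above the worktop); grows as it swings up and back: 1.57 upright, 1.9 the stop, leaning back towards the button. Stiff hinge (0.02 N m): it stays wherever it is left.
- oats_bin_flap_tip (a point): Middle of the free edge of the orange flap, 73 mm from its hinge, at mid thickness.
- oats_bin_button (a joint): Orange round seal button, 43 mm across, 41 mm behind (+x) the centre of the container. Height in m above its sealed position: 0.012 fully raised (unsealed), 0 all the way down (sealed; its top then stands 3.6 mm above the lid). It slides straight down against a friction of about 4 N and stays where it is left.
- oats_bin_button_top (a point): Centre of the orange button's top face.
- drying_bin: Empty container of the same shape and size as the oats container, with green flap and green button, flap open and button raised; it is to stay so. Origin: centre of its underside.
- drying_bin_flap (a joint): Green flap of the empty container: 0 shut, grows as it opens, at most 1.9.
- drying_bin_button (a joint): Green button of the empty container: height in m above its sealed position, at most 0.012.
- low_bin: Lower container with the same lid, lid top 130 mm above the worktop; blue flap and blue button, both closed; to be left alone. Origin: centre of its underside.
- low_bin_flap (a joint): Blue flap of the low container: 0 shut (as it stands).
- low_bin_button (a joint): Blue button of the low container: height in m above its sealed position, 0 (as it stands).
- funnel: Steel funnel standing on its 91 mm mouth, 62 mm high, loose, to the right; leave alone. Origin: centre of its underside.
- bowl: Small white pinch bowl, 68 mm across, 28 mm high, loose, to the right; leave alone. Origin: centre of its underside.
- timer: Round kitchen timer, black dial on a white base, 64 mm across, 58 mm high, loose, to the right; leave alone. Origin: centre of its underside.

How it is judged:
By the outcome, as a careful person would: the job done as asked, in the order asked, and still so for the second after the job is handed in, with the robot touching nothing.
It also fails if it takes over 42 s, if anything falls off the work surface, if the arm or the gripper's body presses on something with over 40 N, if the wrist force passes 120 N, or if a joint passes its speed limit or range.

### The arm

A 6-joint arm with a two-finger parallel gripper is mounted at the origin on a cart in front of the work surface, level with it; the furniture and walls round the work are solid. World frame = base frame: x ahead of the robot, y to its left, z up, the work surface at z = 0. Lengths are in m, angles in rad, forces in N, time in s.
With the tool pointing down it reaches from about 0.4 to 0.925 m from the base axis. Payload 3.4 kg.
Tool frame: the origin (TCP) lies midway between the tips of the shut fingers; the grasp point (between the pads) lies 19 mm behind it; z points along the fingers, y is the line along which they close (so a half turn about z gives the same grasp; the last joint's range is limited). The gripper opens to 85 mm and grips with 20 to 120 N. Pads are 22 mm wide; open, the fingers measure 114 mm over their backs; the gripper's body (76 mm by 85 mm) begins 54 mm behind the grasp point. The pads swing forward as they close: fully open they stand 13 mm farther back than shut.
Start: joints at [1.246, 0.307, 1.506, -0, 1.328, -0.073], TCP at [0.143, 0.557, 0.231] pointing down, gripper open.
Joint ranges: [-3.12, 3.12], [-1.05, 2.28], [0.14, 2.33], [-1.42, 4.57], [0.1, 2.73], [-2.68, 2.68]. Speed limits (rad/s): [2.57, 2.57, 3.14, 3.14, 3.14, 3.14].

### API

Orientations are given as a 3x3 rotation matrix whose columns are the frame's x, y, z axes.
In Python, from cell import robot, viewer, job gives the robot as it stands.
- The arm moves only by the shell command python3 -m inch 'ROWS' [FORCE]. ROWS is JSON, a list of rows, each an object with "delta_pos": the shift along the tool's x, y, z in cm, a list of three; "yaw": the turn about the tool's z in degrees; "fingers": the gripper command: -1 is fully open, 1 is shut, values between are in proportion. In form: [{"delta_pos": [x, y, z], "yaw": yaw, "fingers": fingers}, ...]. A call has 1 to 8 rows; each row is the pose to reach, as a shift and turn from the pose commanded when the call began, along the tool's axes at that moment; what a row does not reach only later rows make up. A row lasts 1/12 s, in which the tool goes at most 41.7 mm and 7.16 degrees, less where a joint would pass 70% of its speed; a pose out of reach is approached as far as the arm can. A call with a gripper value outside its range is refused whole. The fingers move at their own pace and stop on an object; FORCE is the grip in N (left out, the last holds). Time passes only in rows, so rows that repeat a pose let the fingers close. It gives the time, the measured TCP pose, the force, the opening and the grip force at its end, in the units of the state.
- robot.get_obs(): the state, without advancing time (a new reading comes with each control period).
- viewer.camera(name): name is "scene" or "top"; returns a dict with "image" (480x640x3 uint8, red, green, blue), "range_z" (480x640 float32, m along the optical axis (not along the pixel's ray), 0 where there is no reading), "fov_y" (degrees; the focal length in pixels is half the picture's height over the tangent of half this angle, whatever the lens; pixels are square), "cx", "cy" (the principal point, pixels), "extrinsics" (4x4, takes a point from camera to world coordinates). Camera axes: x right, y up, looking along -z (the intrinsics and any distortion apply to the point x, -y, -z); pixel columns grow to the right and rows downward; lengths in m; the calibration is good to about 2 mm. A picture is of the moment at which its call begins.
- job.sign_off(): hands the job in; it is judged then, once.
The state is a dict: "time": time; "joint_pos": joint angles; "joint_vel": joint speeds; "tau": joint torques, N m; "ee_pos": TCP position; "eef_rot": TCP orientation; "contact_force": force on the tool from outside, world axes, zero at the start; "torque": the same for the moment, N m; "width": opening from 0.0 (shut) to 1.0 (fully open); "grip_force": force on a finger pad.
Only numpy, scipy, OpenCV 4.12 (cv2) and the standard library are available. Lean on these libraries where they do the work, as an engineer would, in place of code of your own. Each camera call takes 0.05 s, during which the arm holds its last target. There are 200 camera calls.

## Working session

There is one attempt and no reset: what is moved stays moved. The work goes in short steps, Python scripts to look and compute and a shell command to move; the robot and the scene stay as the last step left them, time stands still between calls to the robot, and variables do not carry over. Pictures are saved under pics/ and viewed, at most 10 in all, crops included, and the job is handed in when it is done.

```bash
mkdir -p pics; cat > h.py <<'E'
import numpy as np, cv2
from cell import robot, viewer, job
def cam(n):
    c=viewer.camera(n); f=240/np.tan(np.radians(c["fov_y"])/2)
    return c,f
def pts(c,f):
    z=c["range_z"]; v,u=np.mgrid[0:480,0:640]
    p=np.stack([(u-c["cx"])/f*z,-(v-c["cy"])/f*z,-z],-1)
    return p@c["extrinsics"][:3,:3].T+c["extrinsics"][:3,3]
E
python3 - <<'E'
from h import *
for n in("scene","top"):
    c,f=cam(n); cv2.imwrite(f"pics/{n}0.png",c["image"][:,:,::-1]); print(n,f,c["cx"],c["cy"],[k for k in c],c["extrinsics"].round(3).tolist())
    P=pts(c,f); hsv=cv2.cvtColor(c["image"],cv2.COLOR_RGB2HSV)
    for nm,lo,hi in(("orange",(5,150,80),(18,255,255)),("green",(40,80,40),(85,255,255)),("blue",(95,120,40),(125,255,255))):
        m=cv2.inRange(hsv,lo,hi); k,l,s,ce=cv2.connectedComponentsWithStats(m)
        for i in range(1,k):
            if s[i,4]>60:
                q=P[(l==i)&(c["range_z"]>0)]; print(nm,s[i].tolist(),ce[i].round(1).tolist(),q.mean(0).round(3),q.min(0).round(3),q.max(0).round(3)) if len(q) else print(nm,s[i],ce[i])
print(robot.get_obs())
E
```

```text
scene 568.7938769515157 318.10092665345945 239.51752668995098 ['image', 'range_z', 'fov_y', 'cx', 'cy', 'extrinsics'] [[-0.955, -0.182, 0.233, 0.848], [0.296, -0.603, 0.741, 1.024], [0.006, 0.777, 0.63, 1.024], [0.0, 0.0, 0.0, 1.0]]
orange [155, 62, 11, 38, 163] [159.8, 80.1] [0.83  0.081 0.63 ] [ 0.824 -0.034  0.616] [0.84  0.479 0.807]
orange [164, 65, 13, 11, 91] [171.0, 70.2] [0.809 0.067 0.639] [0.8   0.047 0.637] [0.821 0.094 0.646]
orange [162, 97, 68, 37, 696] [196.8, 121.5] [0.789 0.225 0.62 ] [0.743 0.138 0.615] [0.84  0.478 0.77 ]
orange [306, 144, 27, 24, 486] [318.0, 155.3] [ 0.375 -0.484  0.088] [ 0.328 -0.561  0.058] [ 0.422 -0.412  0.094]
orange [201, 271, 64, 108, 1998] [230.9, 333.1] [0.772 0.114 0.024] [ 0.719 -0.095  0.015] [0.813 0.24  0.121]
orange [574, 278, 25, 24, 125] [585.1, 288.3] [-1.    -0.502 -0.899] [-1.023 -0.58  -0.917] [-0.969 -0.408 -0.884]
orange [383, 285, 47, 39, 422] [403.7, 298.3] [0.338 0.122 0.015] [ 0.309  0.05  -0.   ] [0.374 0.215 0.036]
orange [364, 289, 21, 41, 483] [374.9, 308.2] [0.5   0.301 0.205] [0.403 0.112 0.049] [0.516 0.331 0.2
[... 3524 characters left out ...]
1e-06,
        1.32845625e+00, -7.34929871e-02]), 'joint_vel': array([-0.00075825, -0.00134113, -0.00164603, -0.00011543, -0.00040657,
        0.00017868]), 'tau': array([-6.03915250e-04, -4.58521378e+01, -2.52604580e+01, -2.52208192e-04,
        5.73334750e-03, -7.26084835e-06]), 'ee_pos': array([0.14253186, 0.55638821, 0.23046454]), 'eef_rot': array([[-9.68708392e-01,  2.48200891e-01, -6.07005833e-04],
       [ 2.48201596e-01,  9.68706691e-01, -1.82060279e-03],
       [ 1.36135378e-04, -1.91429301e-03, -9.99998158e-01]]), 'contact_force': array([-0.77998544, -0.14582566, -0.64922024]), 'torque': array([-0.0111469 ,  0.01306784,  0.02138248]), 'grip_force': 0.0, 'width': 0.9993069156284586}
```

View pics/scene0.png

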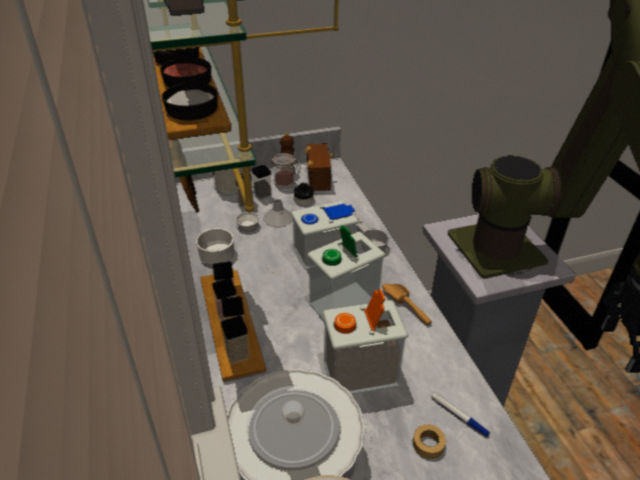

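View pics/top0.png

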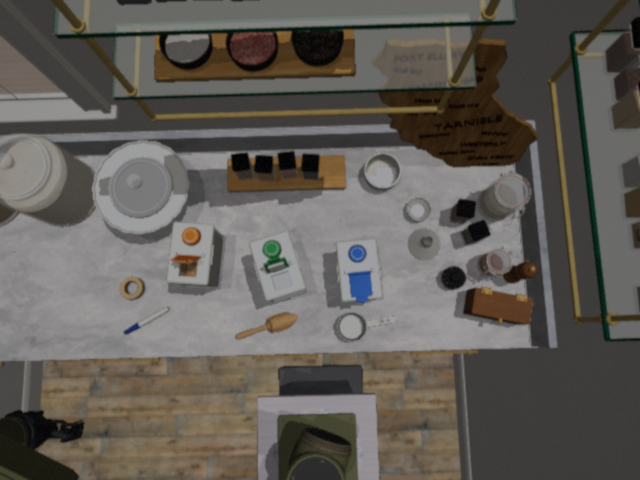

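Scene view: oats bin with orange button at (345,322), flap at (375,308); top view: button (191,236), flap (185,259), the green bin's button (272,248).

```bash
python3 - <<'E'
from h import *
def ray(c,f,u,v,z):
    E=c["extrinsics"]; d=E[:3,:3]@np.array([(u-c["cx"])/f,-(v-c["cy"])/f,-1]); o=E[:3,3]
    return o+d*(z-o[2])/d[2]
for n,bx in(("scene",(320,285,100,70)),("top",(160,215,65,85))):
    c,f=cam(n);P=pts(c,f);hsv=cv2.cvtColor(c["image"],cv2.COLOR_RGB2HSV)
    x,y,w,h=bx; R=np.zeros((480,640),bool);R[y:y+h,x:x+w]=1
    lid=R&(abs(P[...,2]-.17)<.008)&(hsv[...,1]<60)&(P[...,0]>.40)&(P[...,0]<.65)
    q=P[lid]; print(n,"lid z",np.median(q[:,2]),len(q))
    hull=cv2.convexHull(np.argwhere(lid)[:,::-1].astype(np.int32)).reshape(-1,2)
    w3=np.array([ray(c,f,u,v,.17)[:2] for u,v in hull],np.float32)
    r=cv2.minAreaRect(w3*1000); print(r, cv2.boxPoints(r).round(0).tolist())
    m=(cv2.inRange(hsv,(3,130,60),(20,255,255))>0)&R
    k,l,s,ce=cv2.connectedComponentsWithStats(m.astype(np.uint8))
    for i in range(1,k):
        if s[i,4]<60: continue
        ml=(l==i)&(P[...,2]>.165)&(P[...,2]<.26);q=P[ml]
        print(s[i],ce[i],len(q),"ray@.1856",ray(c,f,*ce[i],.1856).round(4))
        top=q[abs(q[:,2]-.1856)<.004]; print(" top",len(top),top.mean(0).round(4) if len(top) else"")
        if abs(q[:,2].mean()-.185)>.01:
            print(" tip",q[q[:,2]>q[:,2].max()-.006].mean(0).round(4), q[:,2].max(), "quant", [ (round(a,3),q[abs(q[:,2]-a)<.005].mean(0).round(4).tolist()) for a in np.arange(.18,.25,.01)])
E
```

```text
scene lid z 0.17018709048509062 2002
((521.323486328125, 306.10888671875), (110.97554016113281, 153.4882354736328), 84.45516967773438) [[440.0, 258.0], [592.0, 243.0], [603.0, 354.0], [450.0, 369.0]]
[383 285  37  33 394] [400.16243655 295.12436548] 0 ray@.1856 [0.4273 0.2646 0.1856]
 top 0 
[364 289  21  42 508] [374.86417323 308.46653543] 492 ray@.1856 [0.4922 0.2852 0.1856]
 top 54 [0.5086 0.3046 0.1855]
 tip [0.4899 0.3053 0.2438] 0.24707638609458282 quant [(np.float64(0.18), [0.5106, 0.3058, 0.1798]), (np.float64(0.19), [0.5074, 0.3061, 0.19]), (np.float64(0.2), [0.5042, 0.3042, 0.1997]), (np.float64(0.21), [0.5009, 0.3047, 0.2096]), (np.float64(0.22), [0.4975, 0.3048, 0.2201]), (np.float64(0.23), [0.4941, 0.3032, 0.2301]), (np.float64(0.24), [0.4907, 0.3052, 0.241]), (np.float64(0.25), [0.4888, 0.2978, 0.2459])]
[335 313  21  20 357] [344.79271709 322.56582633] 357 ray@.1856 [0.5636 0.3039 0.1856]
 top 261 [0.5614 0.2981 0.1854]
top lid z 0.16995002604118148 1875
((519.0281372070312, 297.7789611816406), (109.62106323242188, 152.98678588867188), 84.337158203125) [[437.0, 251.0], [590.0, 236.0], [601.0, 345.0], [448.0, 360.0]]
[183 228  17  17 207] [190.81642512 235.74396135] 201 ray@.1856 [0.5595 0.2933 0.1856]
 top 162 [0.5595 0.2952 0.1854]
[172 255  28  12 162] [185.59259259 259.16049383] 150 ray@.1856 [0.5019 0.3051 0.1856]
 top 16 [0.5088 0.3022 0.1873]
 tip [0.4887 0.2991 0.2439] 0.2468624208398127 quant [(np.float64(0.18), [0.5106, 0.2989, 0.1801]), (np.float64(0.19), [0.5077, 0.2989, 0.1894]), (np.float64(0.2), [0.5037, 0.2968, 0.1997]), (np.float64(0.21), [0.5, 0.2957, 0.2096]), (np.float64(0.22), [0.498, 0.2985, 0.2201]), (np.float64(0.23), [0.4935, 0.2955, 0.2297]), (np.float64(0.24), [0.4903, 0.302, 0.2408]), (np.float64(0.25), [0.4891, 0.3016, 0.2462])]<stdin>:20: RuntimeWarning: Mean of empty slice.
  ret = ret.dtype.type(ret / rcount)
```

```bash
python3 -m inch '[{"delta_pos":[0,0,-3.5],"yaw":0,"fingers":1},{"delta_pos":[0,0,-7],"yaw":0,"fingers":1},{"delta_pos":[-3.8,-1.25,-7],"yaw":-2,"fingers":1},{"delta_pos":[-7.6,-2.5,-7],"yaw":-4,"fingers":1},{"delta_pos":[-11.4,-3.75,-7],"yaw":-6,"fingers":1},{"delta_pos":[-15.2,-5,-7],"yaw":-8,"fingers":1},{"delta_pos":[-19,-6.25,-7],"yaw":-8.8,"fingers":1},{"delta_pos":[-22.7,-7.5,-7],"yaw":-8.8,"fingers":1}]' 20
```

```text
time: 0.87
ee_pos: [0.3453, 0.4267, 0.3013]
eef_rot: [[-0.995, 0.096, 0.0], [0.096, 0.995, -0.0], [-0.0, -0.0, -1.0]]
contact_force: [0.3, -0.2, 0.3]
width: 0.002
grip_force: 0.0
```

```bash
python3 -m inch '[{"delta_pos":[-3.6,-1.83,0],"yaw":0,"fingers":1},{"delta_pos":[-7.2,-3.66,0],"yaw":0,"fingers":1},{"delta_pos":[-10.8,-5.5,0],"yaw":0,"fingers":1},{"delta_pos":[-14.4,-7.33,0],"yaw":0,"fingers":1},{"delta_pos":[-18,-9.2,0],"yaw":0,"fingers":1},{"delta_pos":[-20.5,-10.5,0],"yaw":0,"fingers":1},{"delta_pos":[-21.5,-11,0],"yaw":0,"fingers":1},{"delta_pos":[-21.5,-11,0],"yaw":0,"fingers":1}]'
python3 - <<'E'
from h import *
c,f=cam("scene");cv2.imwrite("pics/s1.png",cv2.resize(c["image"][200:400,250:500,::-1],None,fx=3,fy=3))
print(robot.get_obs()["ee_pos"])
E
```

```text
time: 1.53
ee_pos: [0.5495, 0.2959, 0.3004]
eef_rot: [[-0.995, 0.101, -0.0], [0.101, 0.995, -0.001], [0.0, -0.001, -1.0]]
contact_force: [0.3, -0.2, -0.5]
width: -0.003
grip_force: 0.0
[0.54756587 0.2971116  0.30060628]
```

View pics/s1.png

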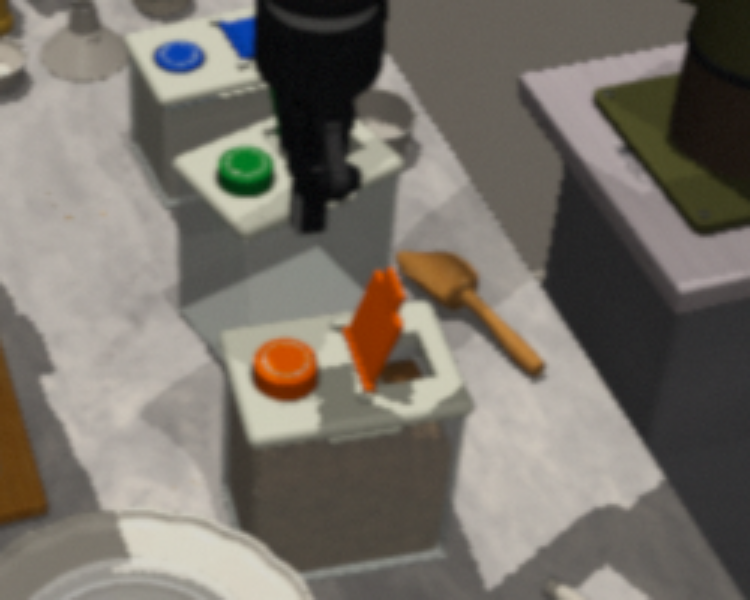

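```bash
python3 -m inch '[{"delta_pos":[0,0,3],"yaw":0,"fingers":1},{"delta_pos":[0,0,6],"yaw":0,"fingers":1},{"delta_pos":[0,0,7.5],"yaw":0,"fingers":1},{"delta_pos":[1.5,0,7.5],"yaw":0,"fingers":1},{"delta_pos":[3,0,7.5],"yaw":0,"fingers":1},{"delta_pos":[4.3,0,7.5],"yaw":0,"fingers":1},{"delta_pos":[5.2,0,7.9],"yaw":0,"fingers":1},{"delta_pos":[6,0,8.4],"yaw":0,"fingers":1}]'
python3 - <<'E'
from h import *
c,f=cam("scene");cv2.imwrite("pics/s2.png",cv2.resize(c["image"][200:400,250:500,::-1],None,fx=3,fy=3))
print(robot.get_obs()["ee_pos"],robot.get_obs()["contact_force"])
E
```

```text
time: 2.25
ee_pos: [0.4861, 0.3047, 0.2181]
eef_rot: [[-0.995, 0.095, 0.002], [0.095, 0.995, 0.001], [-0.002, 0.001, -1.0]]
contact_force: [0.6, 0.1, -0.1]
width: -0.003
grip_force: 0.2
[0.48403819 0.30412872 0.21668879] [-1.23159605 -0.66386938 -1.14378381]
```

View pics/s2.png

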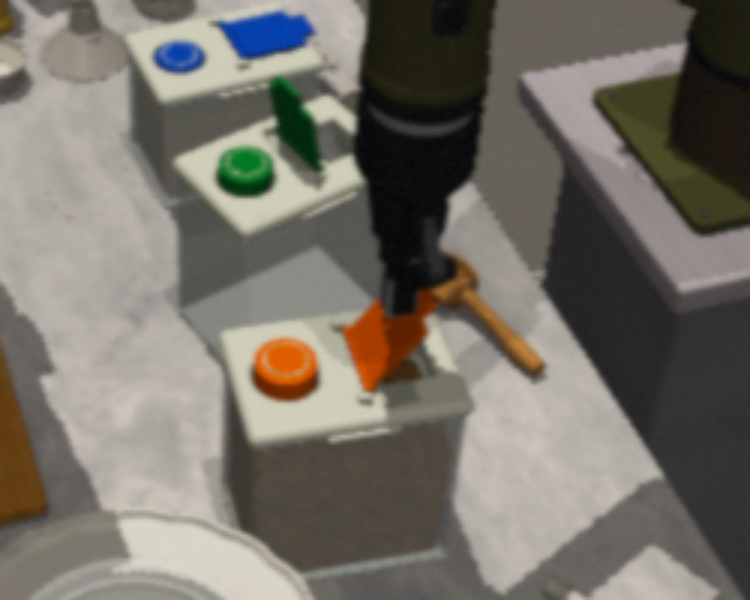

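The flap (crop (390,330)) is swinging forward under the fingertips; the bin stands still.

```bash
python3 -m inch '[{"delta_pos":[0.8,0,0.8],"yaw":0,"fingers":1},{"delta_pos":[1.4,0,1.6],"yaw":0,"fingers":1},{"delta_pos":[1.8,0,2.4],"yaw":0,"fingers":1},{"delta_pos":[2.1,0,3.1],"yaw":0,"fingers":1},{"delta_pos":[2.2,0,3.6],"yaw":0,"fingers":1},{"delta_pos":[2.2,0,3.9],"yaw":0,"fingers":1},{"delta_pos":[2.2,0,4.1],"yaw":0,"fingers":1},{"delta_pos":[2.2,0,4.15],"yaw":0,"fingers":1}]'
```

```text
time: 2.97
ee_pos: [0.4654, 0.3053, 0.1759]
eef_rot: [[-0.995, 0.097, -0.001], [0.097, 0.995, -0.001], [0.001, -0.001, -1.0]]
contact_force: [-3.5, -1.3, 5.7]
width: -0.001
grip_force: 2.5
```

```bash
python3 -m inch '[{"delta_pos":[0,0,0.05],"yaw":0,"fingers":1},{"delta_pos":[0,0,0.05],"yaw":0,"fingers":1},{"delta_pos":[0,0,0.05],"yaw":0,"fingers":1}]'; python3 -m inch '[{"delta_pos":[0,0,-0.5],"yaw":0,"fingers":1},{"delta_pos":[0,0,-2],"yaw":0,"fingers":1},{"delta_pos":[0,0,-4],"yaw":0,"fingers":1},{"delta_pos":[-3,0,-4],"yaw":0,"fingers":1},{"delta_pos":[-6,0,-4],"yaw":0,"fingers":1},{"delta_pos":[-9.5,0,-4],"yaw":0,"fingers":1},{"delta_pos":[-9.5,0,-4],"yaw":0,"fingers":1}]'
python3 - <<'E'
from h import *
c,f=cam("scene");cv2.imwrite("pics/s3.png",cv2.resize(c["image"][200:400,250:500,::-1],None,fx=3,fy=3))
P=pts(c,f);hsv=cv2.cvtColor(c["image"],cv2.COLOR_RGB2HSV)
m=(cv2.inRange(hsv,(3,130,60),(20,255,255))>0)&(P[...,2]>.165)&(P[...,2]<.26)&(P[...,1]>.25)&(P[...,1]<.35)
for a,b in((.4,.52),(.53,.6)):
    q=P[m&(P[...,0]>a)&(P[...,0]<b)];print(len(q),q.mean(0).round(4) if len(q) else"",np.percentile(q[:,2],[5,50,95]).round(4) if len(q) else"")
o=robot.get_obs();print(o["ee_pos"],o["contact_force"])
E
```

```text
time: 3.22
ee_pos: [0.4654, 0.3053, 0.1759]
eef_rot: [[-0.995, 0.098, -0.001], [0.098, 0.995, -0.0], [0.001, -0.0, -1.0]]
contact_force: [-2.6, 0.2, 5.3]
width: 0.002
grip_force: 2.5
time: 3.8
ee_pos: [0.5679, 0.296, 0.2158]
eef_rot: [[-0.995, 0.099, 0.008], [0.099, 0.995, 0.001], [-0.008, 0.002, -1.0]]
contact_force: [0.2, 0.0, 0.3]
width: 0.004
grip_force: 0.0
704 [0.4798 0.3058 0.1766] [0.1737 0.1766 0.1795]
360 [0.5631 0.3019 0.1822] [0.1703 0.1843 0.1878]
[0.56432882 0.29600497 0.21526103] [-1.18028093  0.31736896 -0.17697362]
```

View pics/s3.png

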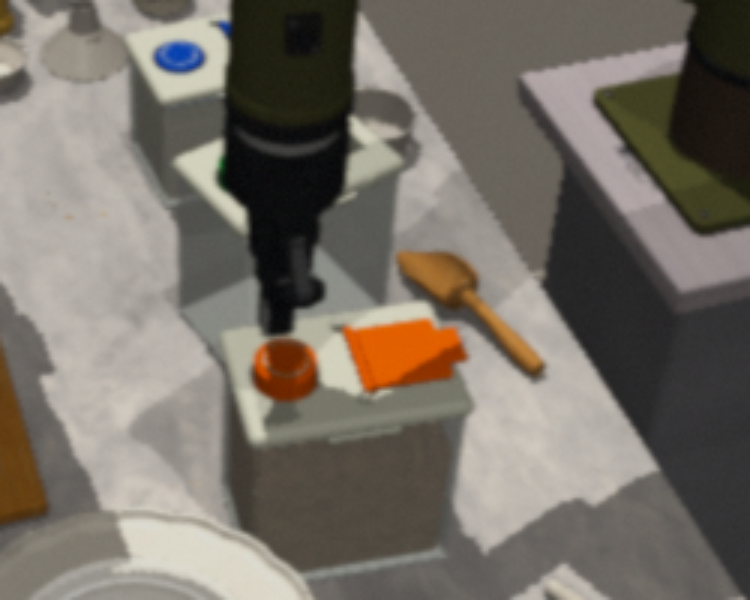

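Flap is flat on the lid (crop (405,355)); fingertips hover over the button (285,370). Press.

```bash
python3 -m inch '[{"delta_pos":[0.3,0,1],"yaw":0,"fingers":1},{"delta_pos":[0.3,0,2],"yaw":0,"fingers":1},{"delta_pos":[0.3,0,2.6],"yaw":0,"fingers":1},{"delta_pos":[0.3,0,3.1],"yaw":0,"fingers":1},{"delta_pos":[0.3,0,3.5],"yaw":0,"fingers":1},{"delta_pos":[0.3,0,3.9],"yaw":0,"fingers":1},{"delta_pos":[0.3,0,4.2],"yaw":0,"fingers":1},{"delta_pos":[0.3,0,4.2],"yaw":0,"fingers":1}]'
```

```text
time: 4.52
ee_pos: [0.5572, 0.2969, 0.1732]
eef_rot: [[-0.995, 0.097, 0.0], [0.097, 0.995, 0.0], [-0.0, 0.0, -1.0]]
contact_force: [0.1, 1.1, 0.3]
width: 0.005
grip_force: 0.0
```

```bash
python3 -m inch '[{"delta_pos":[0,0,0.05],"yaw":0,"fingers":1},{"delta_pos":[0,0,0.1],"yaw":0,"fingers":1},{"delta_pos":[0,0,0.1],"yaw":0,"fingers":1}]';python3 -m inch '[{"delta_pos":[0,0,0.05],"yaw":0,"fingers":1},{"delta_pos":[0,0,0.1],"yaw":0,"fingers":1},{"delta_pos":[0,0,0.1],"yaw":0,"fingers":1}]'
```

```text
time: 4.77
ee_pos: [0.5578, 0.2971, 0.173]
eef_rot: [[-0.995, 0.097, 0.001], [0.097, 0.995, 0.001], [-0.001, 0.001, -1.0]]
contact_force: [-2.0, -0.5, 4.5]
width: 0.0
grip_force: 2.3
time: 5.02
ee_pos: [0.5579, 0.2971, 0.173]
eef_rot: [[-0.995, 0.097, 0.002], [0.097, 0.995, 0.001], [-0.002, 0.001, -1.0]]
contact_force: [-2.8, -0.4, 8.9]
width: -0.005
grip_force: 4.7
```

```bash
python3 -m inch '[{"delta_pos":[0,0,0.1],"yaw":0,"fingers":1},{"delta_pos":[0,0,0.1],"yaw":0,"fingers":1}]';python3 -m inch '[{"delta_pos":[0,0,-0.5],"yaw":0,"fingers":1},{"delta_pos":[0,0,-3],"yaw":0,"fingers":1},{"delta_pos":[0,0,-7],"yaw":0,"fingers":1},{"delta_pos":[0,0,-11],"yaw":0,"fingers":1},{"delta_pos":[4,1.5,-13],"yaw":0,"fingers":1},{"delta_pos":[8,3,-13],"yaw":0,"fingers":1},{"delta_pos":[12,5,-13],"yaw":0,"fingers":1},{"delta_pos":[16,7,-13],"yaw":0,"fingers":1}]'; python3 -m inch '[{"delta_pos":[4,2,0],"yaw":0,"fingers":1},{"delta_pos":[8,4,0],"yaw":0,"fingers":1},{"delta_pos":[11,6,0],"yaw":0,"fingers":1},{"delta_pos":[11,6,0],"yaw":0,"fingers":1},{"delta_pos":[11,6,0],"yaw":0,"fingers":1}]'
python3 - <<'E'
from h import *
for n in("scene","top"):
    c,f=cam(n)
    if n=="scene":cv2.imwrite("pics/s4.png",cv2.resize(c["image"][200:400,250:500,::-1],None,fx=3,fy=3))
    P=pts(c,f);hsv=cv2.cvtColor(c["image"],cv2.COLOR_RGB2HSV)
    m=(cv2.inRange(hsv,(3,130,60),(20,255,255))>0)&(P[...,2]>.165)&(P[...,2]<.26)&(P[...,1]>.25)&(P[...,1]<.35)
    for a,b in((.4,.515),(.53,.6)):
        q=P[m&(P[...,0]>a)&(P[...,0]<b)];print(n,len(q),q.mean(0).round(4),np.percentile(q[:,2],[5,50,95]).round(4),"front/back z",q[q[:,0]<a+.06,2].mean(),q[q[:,0]>=a+.06,2].mean())
E
```

```text
time: 5.18
ee_pos: [0.5579, 0.2971, 0.1729]
eef_rot: [[-0.995, 0.097, 0.003], [0.097, 0.995, 0.001], [-0.002, 0.002, -1.0]]
contact_force: [-4.4, -1.5, 13.4]
width: 0.002
grip_force: 6.9
time: 5.85
ee_pos: [0.4146, 0.3761, 0.301]
eef_rot: [[-0.995, 0.099, 0.002], [0.099, 0.995, 0.002], [-0.002, 0.002, -1.0]]
contact_force: [0.3, 1.5, 0.0]
width: -0.0
grip_force: 0.0
time: 6.27
ee_pos: [0.3097, 0.4474, 0.3002]
eef_rot: [[-0.996, 0.092, 0.001], [0.092, 0.996, 0.001], [-0.0, 0.001, -1.0]]
contact_force: [0.5, 0.4, 0.6]
width: -0.002
grip_force: 0.0
scene 700 [0.4793 0.3055 0.1766] [0.1735 0.1766 0.1793] front/back z 0.17649856526850016 0.17659564550971002
scene 278 [0.5613 0.2985 0.1735] [0.1697 0.1737 0.1764] front/back z 0.1735368774111726 nan
top 577 [0.4785 0.3036 0.1764] [0.1723 0.1764 0.1804] front/back z 0.17667244916958155 0.17627945982958695
top 195 [0.5609 0.295  0.1735] [0.169  0.1737 0.1774] front/back z 0.17352106344746598 nan<stdin>:8: RuntimeWarning: Mean of empty slice.
  ret = ret.dtype.type(ret / rcount)
```

View pics/s4.png

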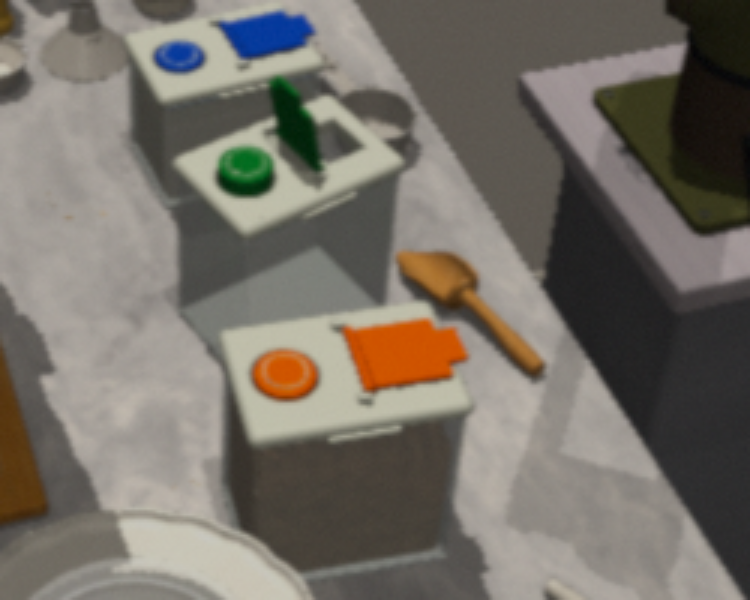

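The flap (405,355) lies flat with its face at 176.5 mm. The button (285,373) is down at 173.6 mm, the bin has not moved, and the hand is clear.

```bash
python3 -c "
from cell import job
print(job.sign_off())"
```

```text
the job is handed in; nothing more can be done
None
```

The oats container is sealed: its flap is shut, its button is fully down, and the hand is clear. The oats, green and blue containers stand where they were, and the job is handed in.

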